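# Screwdriver from the tool block to the job's pot

### The arm

A 7-joint arm with a two-finger parallel gripper is mounted at the origin on a cart in front of the work surface, level with it; the furniture and walls round the work are solid. World frame = base frame: x ahead of the robot, y to its left, z up, the work surface at z = 0. Lengths are in m, angles in degrees, forces in N, time in s.
With the tool pointing down it reaches from about 0.4 to 0.85 m from the base axis. Payload 4.5 kg.
Tool frame: the origin (TCP) lies midway between the tips of the shut fingers; the grasp point (between the pads) lies env.grip_point_offset behind it (env.grip_point_offset is the distance from the TCP to the grasp point, in m); z points along the fingers, y is the line along which they close (so a half turn about z gives the same grasp; the last joint's range is limited). The gripper opens to 88 mm and grips with 3 to 60 N. Pads are 18 mm wide; open, the fingers measure 123 mm over their backs; the gripper's body (75 mm by 187 mm) begins 45 mm behind the grasp point.
Start: joints at [-69.97, 39.483, -11.15, 89.685, 9.013, 51.709, -12.324], TCP at [0.194, 0.594, 0.239] pointing down, gripper open.
Joint ranges: [-172.22, 172.22], [-26.19, 119.32], [-84.43, 86.54], [7.71, 146.69], [-57.33, 237.33], [2.42, 119.75], [-152.13, 152.13]. Speed limits (degrees/s): [147.25, 147.25, 180, 180, 180, 180, 180].

### API

Orientations are given as a 3x3 rotation matrix whose columns are the frame's x, y, z axes.
In Python, from workcell import env gives the robot as it stands.
- The arm moves only by the tool move_arm, never from a script. Its argument "steps" is a list of rows, each a list of 3 entries, a list of its own where there are three numbers: the shift along the tool's x, y, z in mm, then the turn, a rotation vector about the tool's x, y, z in degrees, then the opening, from 0 (shut) to 1 (fully open). A call has exactly 8 rows; each row is the pose to reach, as a shift and turn from the pose commanded when the call began, along the tool's axes at that moment; what a row does not reach only later rows make up. A row lasts 1/8 s, in which the tool goes at most 62.5 mm and 10.7 degrees, less where a joint would pass 70% of its speed; a pose out of reach is approached as far as the arm can. A call with a gripper value outside its range is refused whole. The fingers move at their own pace and stop on an object; the grip force is fixed at half the most. Time passes only in rows, so rows that repeat a pose let the fingers close, or fill a call up. It gives the time, the measured TCP pose, the force, the opening and the grip force at its end, in the units of the state.
- env.get_state(): the state, without advancing time (a new reading comes with each control period).
- env.capture(name): name is "scene" or "top" or "wrist"; returns the picture (420x560x3 uint8, red, green, blue); there is no depth.
- env.camera_model(name): a dict with "vfov" (degrees; the focal length in pixels is half the picture's height over the tangent of half this angle, whatever the lens; pixels are square), "cx", "cy" (the principal point, pixels), "dist_coeffs" ([k1, k2, p1, p2, k3] as OpenCV has them; the pictures are not rectified), "cam_to_world" (4x4, takes a point from camera to world coordinates). Camera axes: x right, y up, looking along -z (the intrinsics and any distortion apply to the point x, -y, -z); pixel columns grow to the right and rows downward; lengths in m; the calibration is good to about 2 mm. A picture is of the moment at which its call begins: read the wrist's pose just before it. camera_model takes no time and is no camera call; for the wrist camera it gives the pose at the moment of the call.
- env.job_done(): hands the job in; it is judged then, once.
The state is a dict: "time_s": time; "joints": joint angles; "joint_velocities": joint speeds; "effort": joint torques, N m; "tool_pos": TCP position; "tcp_rot": TCP orientation; "wrist_force": force on the tool from outside, world axes, zero at the start; "wrist_torque": the same for the moment, N m; "opening": finger opening in m; "gripper_force": force on a finger pad.
Only numpy, scipy, OpenCV 4.12 (cv2) and the standard library are available. Lean on these libraries where they do the work, as an engineer would, in place of code of your own. Each camera call takes 0.05 s, during which the arm holds its last target. There are 200 camera calls.

### The job

The next job needs the screwdriver that stands in the wooden tool block. Pull it straight up out of the block, lower it blade first to the bottom of the empty steel pot and let go, so that it stays standing in the pot. Do not drop it in, and leave the marker pen and the plug gauge standing in the block.

Things in the scene. Friction and masses are not known exactly. Their poses are not given: they have to be found in the camera images.
- screwdriver: Screwdriver, yellow and black handle, standing blade down in the block's middle hole, 165 mm, 70 g: handle 98 long, 26 to 29 thick; blade 67 long, 6 thick. (A longer one, red and black, lying on the bench is not meant.) x axis: from handle to tip, down at the start; y then lies along the block's row of holes. Its centre line lies 14.5 mm from this origin along z.
- tool_block: Fixed wooden block with a row of three holes along its y axis, 58 mm apart: 56 mm thick (x), 174 long (y), top at z = 75 mm, on a 64 x 200 mm foot plate. The screwdriver's handle rests on its top, the blade in a 14 mm wide hole: free once lifted 70 mm. Best gripped with the fingers closing along the block's x, across the row. Origin: centre of its underside.
- screwdriver_grip (a point): A point on the screwdriver's centre line in the upper handle, 27 mm from the butt end and 138 mm from the blade tip: 146 mm above the bench at the start. A good place to grip. Axes as the screwdriver's.
- screwdriver_tip (a point): The end of the screwdriver's blade, on its centre line.
- tool_pot: Empty round open steel pot fixed upright on the bench: 85 mm high, about 78 mm across at the rim, narrower at the foot, wall 3 mm, inner floor about 4 mm above the bench. Origin: centre of its underside. Lower the tool over its centre; when let go it leans against the rim. Either of pot and block may be the left one.
- marker: A marker pen, 124 mm long and 18 mm thick, standing upright in one end hole of the block, its top 129 mm above the bench. To be left alone: lift the blade tip well above it before moving sideways over it. Origin: on its side, half way along.
- plug_gauge: A steel plug gauge (turned rod with a thicker middle), 85 mm long and 16 mm thick, standing upright in the other end hole of the block, its top 120 mm above the bench. To be left alone. Origin: on its side, half way along.
Mind the look-alikes: they are no part of the job. There is more than one size of the screwdriver; the job needs the larger. What is shaped like the tool_pot but yellow is not meant.

How it is judged (in metres and radians):
On the way, in this order (a step that is already met when the one before it is completed fails the run):
1. the screwdriver, held in the gripper, is clear of the block (height (world z) of screwdriver_tip above 0.08 m and contact force between the fingers and screwdriver above 0.5 N), for 0.1 s.
2. its blade tip is lowered near the bottom of the pot while it is still held (horizontal distance between screwdriver_tip and tool_pot below 0.037 m and height (world z) of screwdriver_tip below 0.03 m and contact force between the fingers and screwdriver above 0.5 N), for 0.05 s.
At the end, for the whole second after the job is handed in: The screwdriver stands in the pot, blade down: its tip inside the pot (within 37 mm of the pot's axis) and less than 30 mm above the bench, the tool leaning less than 40 degrees, at rest and released; marker pen and plug gauge within 20 mm of where they stood in the block (horizontal distance between screwdriver_tip and tool_pot below 0.037 m and height (world z) of screwdriver_tip below 0.03 m and angle between screwdriver's own x axis and vertical above 2.44 rad and linear speed of screwdriver below 0.03 m/s); the robot touches nothing.
It fails at once if the marker pen is moved more than 20 mm (distance of marker from where it was at the start of the episode above 0.02 m).
It fails at once if the plug gauge is moved more than 20 mm (distance of plug_gauge from where it was at the start of the episode above 0.02 m).
It also fails if it takes over 40 s, if anything falls off the work surface, if the arm or the gripper's body presses on something with over 40 N, if the wrist force passes 120 N, or if a joint passes its speed limit or range.

## Working session

There is one attempt and no reset: what is moved stays moved. The work goes in short steps, Python scripts to look and compute and a tool call to move; the robot and the scene stay as the last step left them, time stands still between calls to the robot, and variables do not carry over. Pictures are saved under pics/ and viewed, at most 10 in all, crops included, and the job is handed in when it is done.

Besides the shell and the picture viewer there is one more tool, called after "Request:" as name([rows], argument=value, ...), one row to a line, values as JSON. move_arm: Moves the arm, as the interface text tells. Its arguments: {"type":"object","properties":{"steps":{"type":"array","items":{"type":"array"}}},"required":["steps"]}

```bash
mkdir -p pics; cat > h.py <<'E'
import numpy as np, cv2
from workcell import env
def cam(n):
    m=env.camera_model(n); f=210/np.tan(np.radians(m['vfov'])/2)
    K=np.array([[f,0,m['cx']],[0,f,m['cy']],[0,0,1]]); return K,np.array(m['dist_coeffs']),np.array(m['cam_to_world'])
def ray(n,uv,c=None):
    K,d,T=c or cam(n); p=cv2.undistortPoints(np.array([[uv]],float),K,d)[0,0]
    return T[:3,3],T[:3,:3]@np.array([p[0],-p[1],-1])
def onz(n,uv,z,c=None):
    o,r=ray(n,uv,c); return o+r*(z-o[2])/r[2]
def tri(a):
    A=np.zeros((3,3));b=np.zeros(3)
    for n,uv in a:
        o,r=ray(n,uv); r=r/np.linalg.norm(r); P=np.eye(3)-np.outer(r,r);A+=P;b+=P@o
    return np.linalg.solve(A,b)
def proj(n,P):
    K,d,T=cam(n); q=(np.array(P)-T[:3,3])@T[:3,:3]; q=q*[1,-1,-1]
    return cv2.projectPoints(q.reshape(1,1,3),np.zeros(3),np.zeros(3),K,d)[0].ravel()
def snap(n,f):
    im=env.capture(n); cv2.imwrite('pics/'+f,im[:,:,::-1]); return im
E
python3 - <<'E'
from h import *
snap('scene','s.png');snap('top','t.png')
for n in('scene','top'): print(cam(n)[2].round(3))
s=env.get_state();print(env.grip_point_offset,np.round(s['tcp_rot'],3),s['time_s'],s['tool_pos'])
E
```

```text
[[ 0.718  0.394 -0.574  0.057]
 [-0.696  0.428 -0.576 -0.468]
 [ 0.019  0.813  0.581  0.625]
 [ 0.     0.     0.     1.   ]]
[[-0.014  0.992 -0.122  0.402]
 [-1.    -0.012  0.016  0.035]
 [ 0.015  0.122  0.992  1.19 ]
 [ 0.     0.     0.     1.   ]]
0.0187 [[-0.951  0.311 -0.   ]
 [ 0.311  0.951 -0.002]
 [-0.    -0.002 -1.   ]] 0.1 [0.19396461 0.59356354 0.23801138]
```

View pics/s.png

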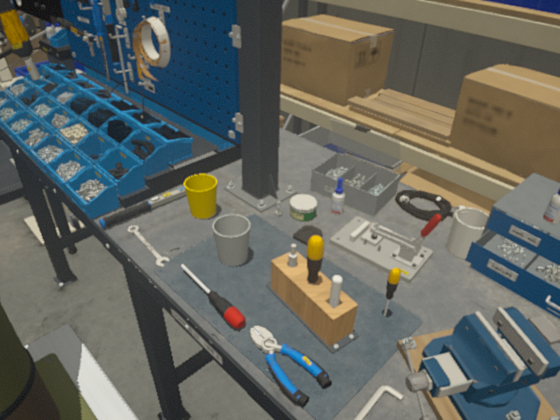

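View pics/t.png

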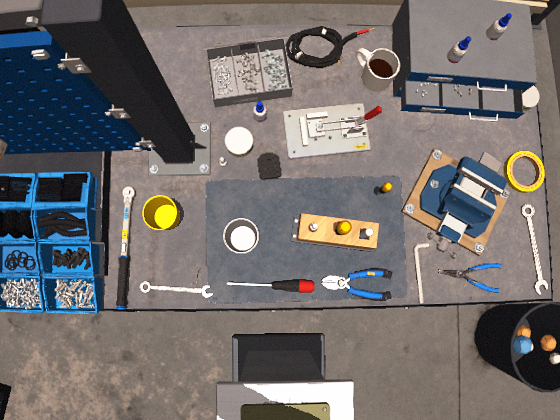

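The scene view shows the grey steel pot at (232,240), the yellow one at (202,195), and the block at about (312,295). In the top view the pot is at (241,237) and the block at (338,230).

Candidates in the scene view:
- **Screwdriver in the block's middle hole:** (315,255). It is yellow/black and the larger one, so it is the one meant.
- **Small yellow/black one:** (393,285), not meant.
- **Red one lying down:** (215,298), not meant.

I'll confirm this in an enlarged crop.

```bash
python3 - <<'E'
import cv2,numpy as np
s=cv2.imread('pics/s.png')[205:355,205:405];t=cv2.imread('pics/t.png')[175:275,205:405]
a=cv2.resize(s,None,fx=3,fy=3,interpolation=2)
b=cv2.resize(t,None,fx=4,fy=4,interpolation=2)
cv2.imwrite('pics/c1.png',a);cv2.imwrite('pics/c2.png',b)
E
```

```text
(no output)
```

View pics/c1.png

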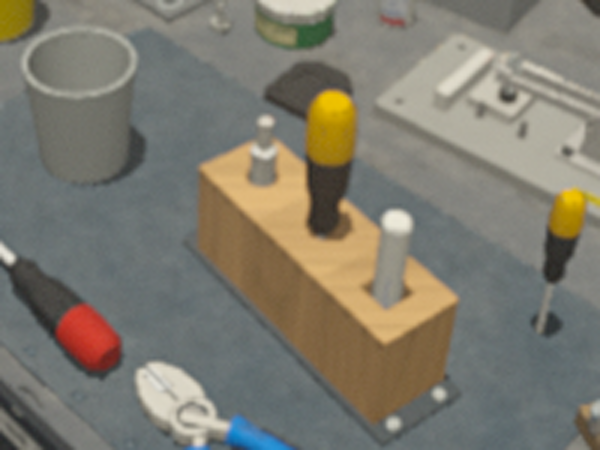

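View pics/c2.png

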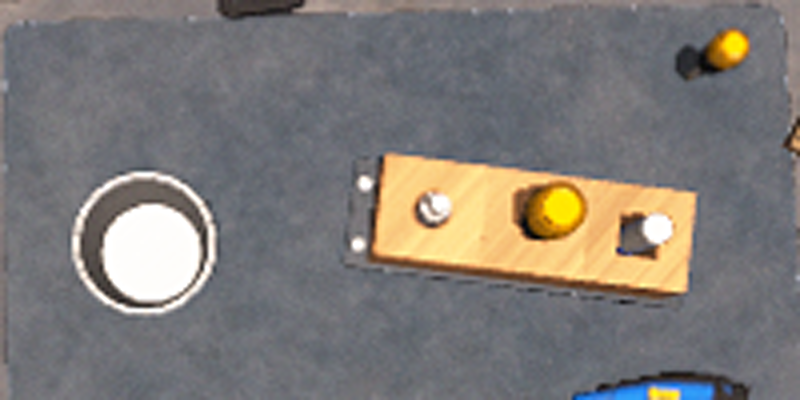

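The crop shows the large yellow/black driver in the middle hole: handle top at crop (331,92) in the scene view and (557,208) in the top view. The plug gauge is on the pot side of it, the marker on the far side.

```bash
python3 - <<'E'
from h import *
t=lambda u,v:((u+.5)/4-.5+205,(v+.5)/4-.5+175)
s=lambda u,v:((u+.5)/3-.5+205,(v+.5)/3-.5+205)
C=[onz('top',t(*p),.075) for p in((384,155),(695,192),(688,293),(374,257))]
S=[onz('scene',s(*p),.075) for p in((199,167),(272,140),(457,298),(386,344))]
for X in(C,S): print(np.round(X,3).tolist(),np.mean(X,0).round(4),[round(np.linalg.norm(X[i]-X[i-1]),3) for i in range(4)])
d=(C[0]-C[1])+(C[3]-C[2]);d/=np.linalg.norm(d);print('row dir',d, np.degrees(np.arctan2(d[1],d[0])))
d2=(S[0]-S[3])+(S[1]-S[2]);print('row dir scene',d2/np.linalg.norm(d2))
print('pot',onz('top',t(144,243),.085),onz('scene',s(80,62),.085))
print('driver tri',tri([('top',t(557,209)),('scene',s(331,100))]),onz('top',t(557,209),.16))
print('scene at .146',onz('scene',s(331,125),.146))
print('marker',onz('top',t(657,226),.129),onz('scene',s(397,218),.129),'gauge',onz('top',t(435,207),.115),onz('scene',s(265,120),.12))
E
```

```text
[[0.533, -0.038, 0.075], [0.51, -0.211, 0.075], [0.454, -0.205, 0.075], [0.477, -0.031, 0.075]] [ 0.4934 -0.1216  0.075 ] [np.float64(0.057), np.float64(0.175), np.float64(0.056), np.float64(0.176)]
[[0.48, -0.033, 0.075], [0.533, -0.046, 0.075], [0.511, -0.211, 0.075], [0.456, -0.205, 0.075]] [ 0.4951 -0.1238  0.075 ] [np.float64(0.174), np.float64(0.054), np.float64(0.167), np.float64(0.055)]
row dir [0.12986243 0.99153202 0.        ] 82.53835751638182
row dir scene [0.1334234  0.99105913 0.        ]
pot [0.48508521 0.09449744 0.085     ] [0.48631313 0.09091968 0.085     ]
driver tri [ 0.49409674 -0.11973483  0.17340397] [ 0.49412328 -0.12062927  0.16      ]
scene at .146 [ 0.50524005 -0.11455203  0.146     ]
marker [ 0.48710932 -0.17840013  0.129     ] [ 0.48916005 -0.17856468  0.129     ] gauge [ 0.50008533 -0.06205397  0.115     ] [ 0.50381929 -0.06508027  0.12      ]
```

Request:
move_arm([
  [[-38, -44, -15], [0, 0, 6], 1],
  [[-76, -88, -30], [0, 0, 12], 1],
  [[-115, -133, -45], [0, 0, 18], 1],
  [[-154, -178, -60], [0, 0, 24], 1],
  [[-193, -223, -60], [0, 0, 30], 1],
  [[-232, -268, -60], [0, 0, 36], 1],
  [[-272, -314, -60], [0, 0, 42], 1],
  [[-312, -361, -60], [0, 0, 49], 1],
])

```text
time_s: 1.1
tool_pos: [0.379, 0.1523, 0.2987]
tcp_rot: [[-0.386, 0.922, 0.0], [0.922, 0.386, 0.0], [0.0, 0.0, -1.0]]
wrist_force: [1.5, -0.4, -0.3]
opening: 0.0883
gripper_force: 0.0
```

```bash
cat >> h.py <<'E'
def goto(p,ydir=(.9915,-.13,0)):
    s=env.get_state();R=np.array(s['tcp_rot']);y=np.array(ydir);z=np.array([0,0,-1.]);G=np.c_[np.cross(y,z),y,z]
    print('t',s['time_s'],'pos',np.round(s['tool_pos'],4),'shift mm',(R.T@(np.array(p)-s['tool_pos'])*1e3).round(1),'turn',np.degrees(cv2.Rodrigues(R.T@G)[0].ravel()).round(2),'j',np.round(s['joints'],1),'F',np.round(s['wrist_force'],1),s['opening'],s['gripper_force'])
E
python3 -c "
from h import *
goto([.4945,-.121,.29])"
```

```text
t 1.1 pos [0.379  0.1523 0.2987] shift mm [-296.7    1.     8.7] turn [ 2.000e-02 -1.000e-02  3.019e+01] j [-30.1  18.2   2.4 120.1  -1.1  41.7  -4.3] F [ 1.5 -0.4 -0.3] 0.08833159116415332 0.0
```

Request:
move_arm([
  [[-55, 0, 0], [0, 0, 6], 1],
  [[-110, 0, 0], [0, 0, 12], 1],
  [[-165, 0, 0], [0, 0, 18], 1],
  [[-220, 0, 0], [0, 0, 24], 1],
  [[-270, 1, 0], [0, 0, 30], 1],
  [[-297, 1, 0], [0, 0, 30.2], 1],
  [[-297, 1, 0], [0, 0, 30.2], 1],
  [[-297, 1, 0], [0, 0, 30.2], 1],
])

```text
time_s: 2.1
tool_pos: [0.4944, -0.1176, 0.2983]
tcp_rot: [[0.125, 0.992, -0.001], [0.992, -0.125, 0.001], [0.001, -0.002, -1.0]]
wrist_force: [0.3, 0.4, 0.5]
opening: 0.0883
gripper_force: 0.0
```

```bash
python3 - <<'E'
from h import *
goto([.4945,-.121,.1273])
im=snap('wrist','w.png')
print(proj('wrist',[.4945,-.121,.173]),proj('wrist',[.4945,-.121,.146]))
E
```

```text
t 2.1 pos [ 0.4944 -0.1176  0.2983] shift mm [ -3.6   0.7 171. ] turn [-0.09 -0.07  0.27] j [ 1.000e-01  2.660e+01  1.240e+01  1.057e+02 -7.500e+00  4.850e+01
  9.100e+00] F [0.3 0.4 0.5] 0.08830296449779092 0.0
[283.37393799 209.78184946] [283.35405137 200.26349658]
```

View pics/w.png

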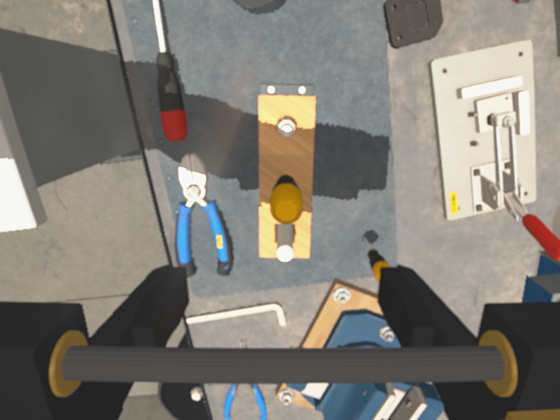

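The wrist view shows the driver handle at (287,203), about 4 px right of the prediction, so I shift roughly +3 mm in x. The row is aligned with the tool. Next I descend and close.

Request:
move_arm([
  [[-3.5, 3, 50], [0, 0, 0.2], 1],
  [[-3.5, 3, 100], [0, 0, 0.2], 1],
  [[-3.5, 3, 145], [0, 0, 0.2], 1],
  [[-3.5, 3, 171], [0, 0, 0.2], 1],
  [[-3.5, 3, 171], [0, 0, 0.2], 1],
  [[-3.5, 3, 171], [0, 0, 0.2], 0],
  [[-3.5, 3, 171], [0, 0, 0.2], 0],
  [[-3.5, 3, 171], [0, 0, 0.2], 0],
])

```text
time_s: 3.15
tool_pos: [0.4982, -0.1229, 0.1287]
tcp_rot: [[0.13, 0.991, 0.002], [0.991, -0.13, -0.0], [0.0, 0.002, -1.0]]
wrist_force: [-0.1, 0.7, 0.8]
opening: 0.0601
gripper_force: 0.0
```

Request:
move_arm([
  [[0, 0, 0], [0, 0, 0], 0],
  [[0, 0, 0], [0, 0, 0], 0],
  [[0, 0, 0], [0, 0, 0], 0],
  [[0, 0, 0], [0, 0, 0], 0],
  [[0, 0, 0], [0, 0, 0], 0],
  [[0, 0, 0], [0, 0, 0], 0],
  [[0, 0, 0], [0, 0, 0], 0],
  [[0, 0, 0], [0, 0, 0], 0],
])

```text
time_s: 4.15
tool_pos: [0.4976, -0.1229, 0.1276]
tcp_rot: [[0.13, 0.991, -0.0], [0.991, -0.13, 0.0], [0.0, -0.0, -1.0]]
wrist_force: [0.5, 0.2, -1.1]
opening: 0.0285
gripper_force: 30.0
```

Request:
move_arm([
  [[0, 0, -10], [0, 0, 0], 0],
  [[0, 0, -30], [0, 0, 0], 0],
  [[0, 0, -55], [0, 0, 0], 0],
  [[0, 0, -85], [0, 0, 0], 0],
  [[0, 0, -115], [0, 0, 0], 0],
  [[0, 0, -145], [0, 0, 0], 0],
  [[0, 0, -170], [0, 0, 0], 0],
  [[0, 0, -170], [0, 0, 0], 0],
])

```text
time_s: 5.15
tool_pos: [0.4986, -0.1233, 0.2996]
tcp_rot: [[0.131, 0.991, 0.005], [0.991, -0.131, -0.001], [-0.0, 0.005, -1.0]]
wrist_force: [0.6, -0.5, -0.9]
opening: 0.0287
gripper_force: 30.0
```

```bash
python3 - <<'E'
from h import *
goto([.4857,.093,.2976])
im=snap('scene','s2.png')
cv2.imwrite('pics/s2c.png',cv2.resize(im[100:360,180:420,::-1],None,fx=2.3,fy=2.3))
E
```

```text
t 5.15 pos [ 0.4986 -0.1233  0.2996] shift mm [212.8 -41.    1.8] turn [ 0.26  0.   -0.03] j [  0.3  26.9  13.  105.1  -7.8  48.7   9.6] F [ 0.6 -0.5 -0.9] 0.028733049595750806 29.999341182410717
```

View pics/s2c.png

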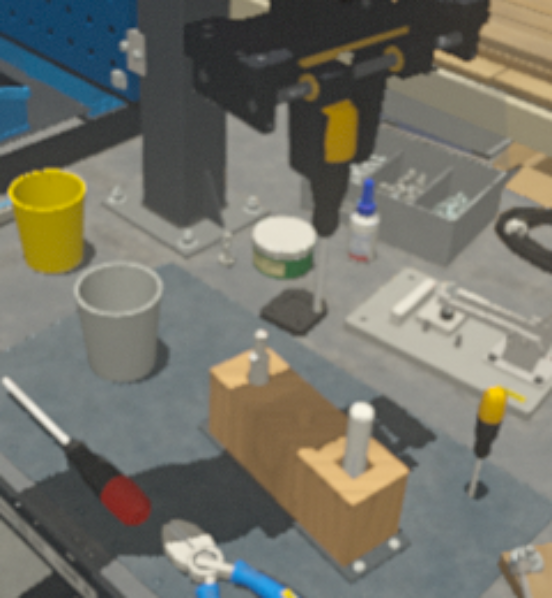

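The driver is out of the block and hanging nearly vertical, blade tip at crop (320,312). The gauge and marker still stand. Before the transfer I check the tip and the clearance to the post.

```bash
python3 - <<'E'
from h import *
c=lambda u,v:((u+.5)/2.3-.5+180,(v+.5)/2.3-.5+100)
print('tip',onz('scene',c(320,312),.179))
print('expected px',proj('scene',[.498,-.123,.179]))
for p in((150,205),(180,228),(228,207)): print('post',onz('scene',c(*p),.005))
E
```

```text
tip [ 0.4998358 -0.1246898  0.179    ]
expected px [317.33677646 235.37351649]
post [0.6762617  0.27171911 0.005     ]
post [0.67000111 0.21357463 0.005     ]
post [0.73931129 0.20824418 0.005     ]
```

Request:
move_arm([
  [[20, -4, 0], [0, 0, 0], 0],
  [[55, -11, 0], [0, 0, 0], 0],
  [[95, -18, 0], [0, 0, 0], 0],
  [[135, -26, 0], [0, 0, 0], 0],
  [[170, -33, 0], [0, 0, 0], 0],
  [[198, -38, 0], [0, 0, 0], 0],
  [[213, -41, 0], [0, 0, 0], 0],
  [[213, -41, 0], [0, 0, 0], 0],
])

```text
time_s: 6.2
tool_pos: [0.4843, 0.094, 0.297]
tcp_rot: [[0.129, 0.992, -0.001], [0.992, -0.129, -0.0], [-0.001, -0.001, -1.0]]
wrist_force: [0.1, 0.0, -1.9]
opening: 0.0281
gripper_force: 30.0
```

```bash
python3 - <<'E'
from h import *
goto([.4857,.093,.1276])
im=snap('scene','s3.png')
cv2.imwrite('pics/s3c.png',cv2.resize(im[100:360,150:390,::-1],None,fx=2.3,fy=2.3))
print(proj('scene',[.4857,.093,.178]))
E
```

```text
t 6.2 pos [0.4843 0.094  0.297 ] shift mm [ -0.7   1.8 169.4] turn [-0.08  0.03  0.08] j [-25.   25.6  13.1 108.2  -7.7  47.2 -15.3] F [ 0.1  0.  -1.9] 0.028069425329164382 29.99928600154817
[228.38650529 186.4806855 ]
```

View pics/s3c.png

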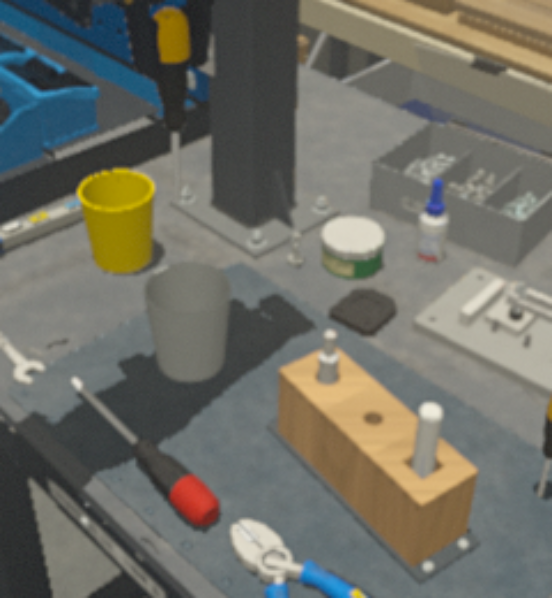

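The driver hangs over the grey pot: blade tip at crop (175,205), rim centre at (188,283). That is within about 3 mm of the projection. I lower with an 8° tilt in the plane between the fingers, so that it leans freely when let go.

Request:
move_arm([
  [[-4, 2, 15], [0, 4, 0], 0],
  [[-8, 2, 45], [0, 8, 0], 0],
  [[-8, 2, 80], [0, 8, 0], 0],
  [[-8, 2, 115], [0, 8, 0], 0],
  [[-8, 2, 145], [0, 8, 0], 0],
  [[-8, 2, 162], [0, 8, 0], 0],
  [[-8, 2, 170], [0, 8, 0], 0],
  [[-8, 2, 172], [0, 8, 0], 0],
])

```text
time_s: 7.25
tool_pos: [0.4859, 0.0843, 0.1256]
tcp_rot: [[0.131, 0.991, 0.018], [0.982, -0.132, 0.137], [0.139, 0.0, -0.99]]
wrist_force: [-0.7, 0.3, -1.2]
opening: 0.0282
gripper_force: 30.0
```

Request:
move_arm([
  [[0, 0, 0], [0, 0, 0], 0],
  [[0, 0, 0], [0, 0, 0], 0],
  [[0, 0, 0], [0, 0, 0], 0],
  [[0, 0, 0], [0, 0, 0], 0],
  [[0, 0, 0], [0, 0, 0], 0],
  [[0, 0, 0], [0, 0, 0], 0],
  [[0, 0, 0], [0, 0, 0], 0],
  [[0, 0, 0], [0, 0, 0], 0],
])

```text
time_s: 8.25
tool_pos: [0.4856, 0.0854, 0.1257]
tcp_rot: [[0.129, 0.991, 0.018], [0.982, -0.13, 0.138], [0.139, -0.0, -0.99]]
wrist_force: [0.4, -0.1, -0.8]
opening: 0.0281
gripper_force: 30.0
```

```bash
python3 - <<'E'
from h import *
s=env.get_state();R=np.array(s['tcp_rot']);print(np.array(s['tool_pos'])+R[:,2]*.1193,s['wrist_force'],s['gripper_force'],s['time_s'])
im=snap('scene','s4.png')
cv2.imwrite('pics/s4c.png',cv2.resize(im[100:360,150:390,::-1],None,fx=2.3,fy=2.3))
E
```

```text
[0.48779752 0.1018556  0.00754291] [ 0.39493879 -0.13319226 -0.75348931] 29.999397578649223 8.25
```

View pics/s4c.png

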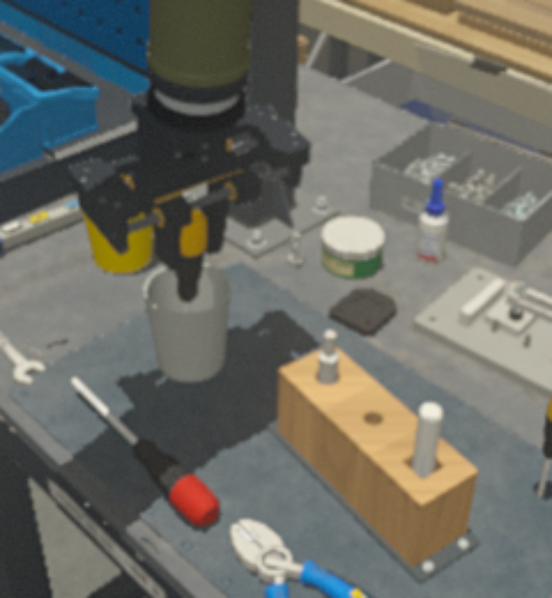

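The driver is inside the grey pot at crop (188,280), with the tip about 3 mm above the floor. I lower a touch more, open, and then withdraw.

Request:
move_arm([
  [[0, 0, 2], [0, 0, 0], 0],
  [[0, 0, 3], [0, 0, 0], 0],
  [[0, 0, 3], [0, 0, 0], 0],
  [[0, 0, 3], [0, 0, 0], 0.5],
  [[0, 0, 3], [0, 0, 0], 1],
  [[0, 0, 3], [0, 0, 0], 1],
  [[0, 0, 3], [0, 0, 0], 1],
  [[0, 0, 3], [0, 0, 0], 1],
])

```text
time_s: 9.3
tool_pos: [0.4858, 0.0858, 0.1228]
tcp_rot: [[0.129, 0.991, 0.018], [0.982, -0.13, 0.138], [0.139, 0.0, -0.99]]
wrist_force: [1.2, 0.5, 0.5]
opening: 0.0765
gripper_force: 0.0
```

Request:
move_arm([
  [[0, 0, 0], [0, 0, 0], 1],
  [[0, 0, 0], [0, 0, 0], 1],
  [[0, 0, 0], [0, 0, 0], 1],
  [[0, 0, -15], [0, 0, 0], 1],
  [[0, 0, -45], [0, 0, 0], 1],
  [[0, 0, -85], [0, 0, 0], 1],
  [[0, 0, -125], [0, 0, 0], 1],
  [[0, 0, -160], [0, 0, 0], 1],
])

```text
time_s: 10.3
tool_pos: [0.4827, 0.0635, 0.2827]
tcp_rot: [[0.129, 0.991, 0.019], [0.982, -0.13, 0.138], [0.139, 0.001, -0.99]]
wrist_force: [0.4, 0.0, -0.4]
opening: 0.0882
gripper_force: 0.0
```

```bash
python3 - <<'E'
from h import *
im=snap('scene','s5.png')
cv2.imwrite('pics/s5c.png',cv2.resize(im[100:360,150:390,::-1],None,fx=2.3,fy=2.3))
E
```

```text
(no output)
```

View pics/s5c.png

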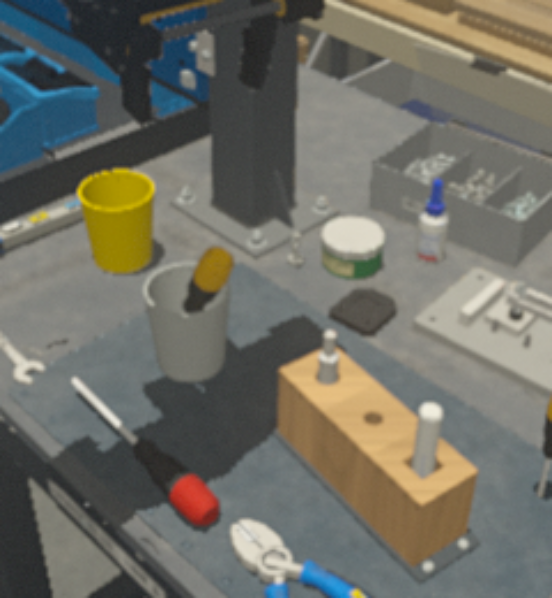

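The driver stands in the grey pot, leaning on its rim with the handle at crop (212,272). The gripper is clear, and the gauge and marker are in place. I let everything settle, then hand in.

Request:
move_arm([
  [[0, 0, 0], [0, 0, 0], 1],
  [[0, 0, 0], [0, 0, 0], 1],
  [[0, 0, 0], [0, 0, 0], 1],
  [[0, 0, 0], [0, 0, 0], 1],
  [[0, 0, 0], [0, 0, 0], 1],
  [[0, 0, 0], [0, 0, 0], 1],
  [[0, 0, 0], [0, 0, 0], 1],
  [[0, 0, 0], [0, 0, 0], 1],
])

```text
time_s: 11.35
tool_pos: [0.4828, 0.0637, 0.2812]
tcp_rot: [[0.129, 0.991, 0.018], [0.982, -0.13, 0.138], [0.139, 0.0, -0.99]]
wrist_force: [1.0, -0.3, -0.1]
opening: 0.0882
gripper_force: 0.0
```

```bash
python3 -c "
from workcell import env
print(env.job_done())"
```

```text
the job is handed in; nothing more can be done
None
```

The job is handed in at about 11.4 s with no verdict returned: in the last picture the yellow/black screwdriver stands blade down in the grey steel pot, leaning on its rim and released, and the marker pen and plug gauge still stand in the block.

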